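Load the vial carrier and close the sampler hood

TASK

Draw the slotted vial carrier out of its roofed dock by its low pull tab, let go of it standing on the bench well clear of the dock, then take it by its tall fin. Set it in the sampler's tray, slide its slot fully home around the headed pin (under the head) and let go, keeping it upright throughout. Then push the heavy hood down slowly until it is fully shut, without letting it slam, and leave the other things on the bench where they are.

Things in the scene. Friction and masses are not known exactly. Their poses are not given: they have to be found in the camera images.
- carrier: Loose white carrier, 0.22-0.37 kg: base plate 150 (x) x 56 (y) x 8 mm; low pull tab at its -x end, tall fin, four vials 35 mm tall between (x -34 and -16, y +-17); slot in the +x end, 15 mm wide, 30 long, open at the end and through the plate. Origin: centre of underside (centre of mass within 10 mm); x from tab to slot, z up. Starts on the bench, slotted half inside the dock.
- carrier_tab (a point): Top centre of the pull tab: an upright plate 28 mm long (x), 10 mm thick (y), from 8 to 46 mm above the carrier's underside; centre 61 mm from the origin on the -x side. Sticks out of the dock at the start.
- carrier_fin (a point): Top centre of the tall carrying fin: an upright plate 36 mm long (x), 10 mm thick (y), from 8 to 75 mm above the carrier's underside; centre 20 mm from the origin on the +x side. Under the dock's roof at the start.
- carrier_seat (a point): Point at the underside of the carrier where the pin's axis comes when the slot is fully home: on the slot's centre line, 4 mm from its closed end, 49 mm from the carrier's origin on the +x side.
- dock: Fixed grey dock with white roof, 110 deep (x) x 114 wide (y) x 102 mm tall; its bay is 90 mm wide and 90 high, without a floor, open at the -x face. Origin: centre of its underside on the bench; the mouth is 55 mm from it on the -x side. The carrier starts along the dock's x axis (within 3 degrees), tab outside.
- sampler: Fixed white sampler: open tray 236 (x) x 206 (y) mm outside, walls 8 thick and 50 high, floor 12 mm above the bench; keypad console 80 mm deep, 50 high outside the -x wall. Origin: centre of the tray's underside on the bench; z up. The carrier's x axis goes along the sampler's x axis: stood on the floor on the -x side of the pin, then slid to +x.
- pin (a point): Foot of the fixed upright steel pin at floor level in the tray, 75 mm to +x and 30 mm to +y of the sampler's origin. 8 mm thick; its round head is 20 mm wide, from 14 to 19 mm above the tray floor: the carrier's plate passes under it, the slot cannot drop over it. 35 mm from pin axis to the inside of the +x wall.
- hood (a joint): Hood angle, rad: 0 shut, 1.35 to 1.5 (nearly upright) at the start, stop at 1.55. Hinge along the sampler's x axis on top of its -y wall; opening lifts the +y edge. The stiff hinge holds at any angle: push all the way (1 to 14 N near the edge); it coasts a little if pushed fast. Below 0.4 rad, closing faster than 0.9 rad/s (0.16 m/s at point hood_push) is slamming.
- hood_hinge (a point): Middle of the hood's hinge line: 103 mm to -y of the sampler's origin, 50 mm above the bench.
- hood_push (a point): Where to push: mid-length of the hood's outer face, 30 mm from its free edge; 176 mm from the hinge along the hood (its y) and 55 mm out from the hinge plane (its z). The hood, 1.4 to 1.75 kg, is a white shell 236 x 206 mm, 55 deep, with a clear window. Open, the outer face looks to the sampler's -y side; shut, up, 105 mm above the bench.
- spare: bystander: a second white carrier like the one to load but with no slot in its end, standing on the bench; leave alone
- bottle: bystander: amber bottle, 60 mm wide, 130 tall
- jar: bystander: glass jar, 48 mm wide, 55 tall
- driver: bystander: screwdriver lying on the bench
- beaker: bystander: open glass beaker, 66 mm wide, 75 tall
- partsbox: bystander: open grey box 80 x 110 x 40 mm
- weight: bystander: dark steel block 50 x 50 x 30 mm
Things that resemble listed ones, but are neither listed nor needed, are in the scene too. Leave any green look-alike of the carrier alone.

How it is judged (in metres and radians):
On the way, in this order (a step that is already met when the one before it is completed fails the run):
1. the carrier stands on the bench, let go, drawn out so that its origin is at least 40 mm outside the dock's mouth (x of carrier in the frame of dock below -0.095 m and height (world z) of carrier below 0.004 m and angle between carrier's own z axis and vertical below 0.06 rad and contact force between carrier and the fingers below 0.05 N and linear speed of carrier below 0.02 m/s), for 0.2 s.
2. the carrier lies in the tray with its slot home around the pin, let go, the hood still open (above 0.9 rad) (horizontal distance between carrier_seat and pin below 0.007 m and z of carrier in the frame of sampler between 0.008 and 0.016 m and angle between carrier's own z axis and vertical below 0.06 rad and angle between the x axis of carrier and the x axis of sampler, either way round below 0.2 rad and contact force between carrier and the fingers below 0.05 N and linear speed of carrier below 0.02 m/s and value of joint hood above 0.9 rad), for 0.2 s.
At the end, for the whole second after the job is handed in: The carrier lies flat on the tray floor (tilt under 0.06 rad, within 0.2 rad of the sampler's x axis) with its seat point within 7 mm of the pin's axis, released and at rest; the hood is shut to under 0.03 rad and still (horizontal distance between carrier_seat and pin below 0.007 m and z of carrier in the frame of sampler between 0.008 and 0.016 m and angle between carrier's own z axis and vertical below 0.06 rad and angle between the x axis of carrier and the x axis of sampler, either way round below 0.2 rad and contact force between carrier and the fingers below 0.05 N and linear speed of carrier below 0.02 m/s and value of joint hood below 0.03 rad and velocity of joint hood between -0.05 and 0.05 rad/s); the robot touches nothing.
It fails at once if the hood slams: it closes faster than 0.9 rad/s below 0.4 rad (value of joint hood below 0.4 rad and velocity of joint hood below -0.9 rad/s).
It fails at once if the carrier tips by more than 0.6 rad (angle between carrier's own z axis and vertical above 0.6 rad).
It fails at once if another loose thing on the bench is moved by more than 40 mm (distance of any of spare, bottle, jar, driver, beaker, partsbox, weight from where it was at the start of the episode above 0.04 m).
It also fails if it takes over 72 s, if anything falls off the work surface, if the arm or the gripper's body presses on something with over 40 N, if the wrist force passes 120 N, or if a joint passes its speed limit or range.

ROBOT

A 6-joint arm with a two-finger parallel gripper is mounted at the origin on the work surface. World frame = base frame: x ahead of the robot, y to its left, z up, the work surface at z = 0. Lengths are in m, angles in degrees, forces in N, time in s.
With the tool pointing down it reaches from about 0.35 to 0.875 m from the base axis. Payload 4.2 kg.
Tool frame: the origin (TCP) lies at the very end of the fingers, on their centre line; the grasp point (between the pads) lies 19 mm behind it; z points along the fingers, x is the direction in which the jaws open and shut, and the axes are right-handed (so a half turn about z gives the same grasp; the last joint's range is limited). The gripper opens to 87 mm and grips with 3 to 60 N. Pads are 19 mm wide; open, the fingers measure 117 mm over their backs; the gripper's body (75 mm by 190 mm) begins 51 mm behind the grasp point.
Start: joints at [-53.709, 22.042, 0.453, 0, -68.411, -14.817], TCP at [0.229, -0.582, 0.223] pointing down, gripper open.
Joint ranges: [-179.83, 179.83], [-69.29, 118.12], [-61.27, 80.66], [-181.25, 117.63], [-171.15, -9.14], [-177.46, 177.46]. Speed limits (degrees/s): [159.86, 159.86, 180, 180, 180, 180].

INTERFACE

Orientations are given as a 3x3 rotation matrix whose columns are the frame's x, y, z axes.
In Python, from station import r gives the robot as it stands.
- The arm moves only by the tool move_arm, never from a script. Its argument "series" is a list that holds one entry, the list of rows, each a list of 7 numbers: the shift along the tool's x, y, z in cm, then the turn, a rotation vector about the tool's x, y, z in degrees, then the opening, from -1 (shut) to 1 (fully open). In form: [[[dx, dy, dz, wx, wy, wz, fingers], ...]]. A call has 1 to 12 rows; each row shifts and turns the commanded pose from where the row before left it, along the tool's axes as they then stand; what a row does not reach is not made up. A row lasts 1/8 s, in which the tool goes at most 62.5 mm and 10.7 degrees, less where a joint would pass 70% of its speed; a pose out of reach is approached as far as the arm can. A call is refused whole if a number of a shift passes 6.25 or a number of a turn 10.7, either way. A call with a gripper value outside its range is refused whole. The fingers move at their own pace and stop on an object; the grip force is fixed at half the most. Time passes only in rows, so rows that do not move let the fingers close. It gives the time, the measured TCP pose, the force and the opening at its end, in the units of the state.
- r.sense(): the state, without advancing time (a new reading comes with each control period).
- r.capture(name): name is "scene" or "top" or "wrist"; returns a dict with "color" (384x512x3 uint8, blue, green, red), "fx", "fy", "cx", "cy" (pixels), "D" ([k1, k2, p1, p2, k3] as OpenCV has them; the pictures are not rectified), "rvec" (rotation vector, rad) and "tvec" (3), from world to camera coordinates, as OpenCV has them; the wrist camera has in their place "tool_from_camera" (4x4, takes a point from camera to tool coordinates, whose origin is the TCP and whose axes are the tool frame's). Camera axes: x right, y down, z forward; pixel columns grow to the right and rows downward; lengths in m; the calibration is good to about 2 mm. A picture is of the moment at which its call begins: read the wrist's pose just before it. There is no depth.
- r.finish_job(): hands the job in, once; it reports no verdict.
The state is a dict: "time_s": time; "joints": joint angles; "joint_velocities": joint speeds; "effort": joint torques, N m; "tcp_pos": TCP position; "ee_rot": TCP orientation; "wrist_force": force on the tool from outside, world axes, zero at the start; "moment": the same for the moment, N m; "gripper_width": opening from 0.0 (shut) to 1.0 (fully open).
Only numpy, scipy, OpenCV 4.12 (cv2) and the standard library are available. Lean on these libraries where they do the work, as an engineer would, in place of code of your own. Each camera call takes 0.05 s, during which the arm holds its last target.

## Working session

There is one attempt and no reset: what is moved stays moved. The work goes in short steps, Python scripts to look and compute and a tool call to move; the robot and the scene stay as the last step left them, time stands still between calls to the robot, and variables do not carry over. Pictures are saved under pics/ and viewed, and the job is handed in when it is done.

Besides the shell and the picture viewer there is one more tool, called by a JSON object that holds its "name" and its "arguments", one argument or row to a line. move_arm: Moves the arm, as the interface text tells. Its arguments: {"type":"object","properties":{"series":{"type":"array","items":{"type":"array","items":{"type":"array","items":{"type":"number"}}}}},"required":["series"]}

```bash
ls; mkdir -p pics; python3 - <<'E'
from station import r
import cv2
s=r.sense(); print(s)
for n in("scene","top","wrist"):
    c=r.capture(n); cv2.imwrite(f"pics/{n}0.png",c["color"]); print(n,{k:v for k,v in c.items() if k!="color"})
E
```

```text
pics
{'time_s': 0.0, 'joints': array([-5.37090040e+01,  2.20895506e+01,  3.77879704e-01, -2.90193764e-02,
       -6.84094477e+01, -1.48166859e+01]), 'joint_velocities': array([ 0.0103084 ,  0.01577995, -0.04485355, -0.05182229, -0.01496332,
        0.03523124]), 'effort': array([ 9.91083980e-04, -3.90667641e+01,  1.87409449e+01,  4.22007591e+00,
        1.09987945e-02, -2.14187612e-04]), 'tcp_pos': array([ 0.22859591, -0.58103845,  0.22145929]), 'ee_rot': array([[-3.65909169e-01,  9.30650160e-01, -8.71579416e-04],
       [ 9.30648052e-01,  3.65910197e-01,  1.98257413e-03],
       [ 2.16400272e-03, -8.56916341e-05, -9.99997655e-01]]), 'wrist_force': array([-0.22227919, -0.38334053,  0.31732149]), 'moment': array([-1.69761462e-02, -6.51702779e-05, -4.38582770e-02]), 'gripper_width': 1.0038774766183405}
scene {'fx': 455.01843308294195, 'fy': 455.01843308294195, 'cx': 251.1514821285601, 'cy': 184.479130938758, 'D': array([-0.01006526,  0.        ,  0.        ,  0.        ,  0.        ]), 'rvec': array([ 2.18310225,  1.48077186, -0.45386865]), 'tvec': array([-0.24268232, -0.36066386,  1.8
[... 159 characters left out ...]
     , 0.        , 0.        ]), 'rvec': array([ 2.20432522, -1.99414032,  0.22470929]), 'tvec': array([3.02303387e-04, 5.68501958e-01, 1.27665233e+00])}
wrist {'fx': 325.55204624476374, 'fy': 325.55204624476374, 'cx': 254.33494080493676, 'cy': 191.67600368429157, 'D': array([0.02818139, 0.        , 0.        , 0.        , 0.        ]), 'tool_from_camera': array([[ 9.99999086e-01, -7.93814741e-04, -1.09436065e-03,
        -1.32045728e-03],
       [ 1.03550494e-03,  9.70150439e-01,  2.42501658e-01,
        -6.58199895e-02],
       [ 8.69193070e-04, -2.42502570e-01,  9.70150374e-01,
        -1.61813057e-01],
       [ 0.00000000e+00,  0.00000000e+00,  0.00000000e+00,
         1.00000000e+00]])}
```

View pics/scene0.png

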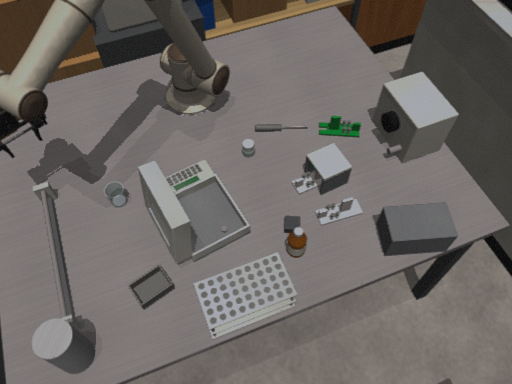

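View pics/top0.png

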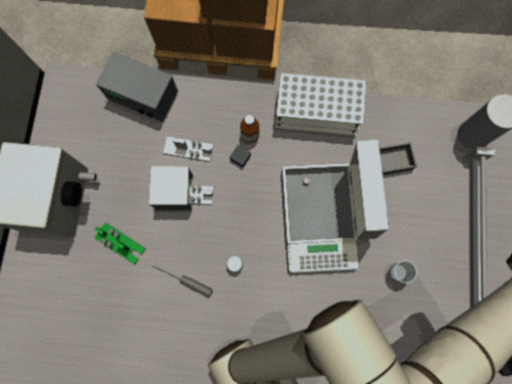

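View pics/wrist0.png

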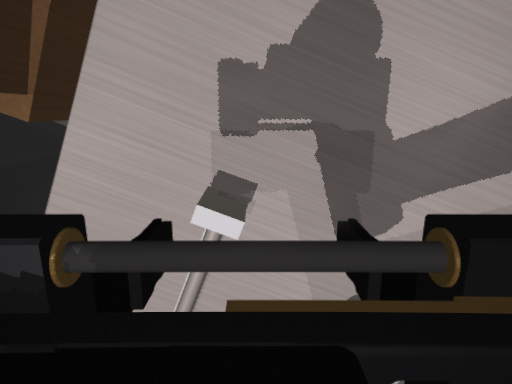

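```bash
cat > h.py <<'E'
import numpy as np, cv2
from station import r
def cam(c):
    K=np.array([[c['fx'],0,c['cx']],[0,c['fy'],c['cy']],[0,0,1]]); 
    if 'rvec' in c:
        R=cv2.Rodrigues(c['rvec'])[0]; t=c['tvec']
        return K,c['D'],R.T,-R.T@t
    s=c['state']; T=c['tool_from_camera']; Rt=s['ee_rot']
    return K,c['D'],Rt@T[:3,:3],Rt@T[:3,3]+s['tcp_pos']
def ray(c,uv):
    K,D,R,o=cam(c)
    p=cv2.undistortPoints(np.array(uv,float).reshape(-1,1,2),K,D).reshape(-1,2)
    d=np.c_[p,np.ones(len(p))]@R.T
    return o,d
def onz(c,uv,z):
    o,d=ray(c,uv); return o+d*((z-o[2])/d[:,2])[:,None]
def proj(c,P):
    K,D,R,o=cam(c); P=np.atleast_2d(P).astype(float)
    rv=cv2.Rodrigues(R.T)[0]; return cv2.projectPoints(P,rv,-R.T@o,K,D)[0].reshape(-1,2)
def tri(c1,u1,c2,u2):
    o1,d1=ray(c1,u1); o2,d2=ray(c2,u2); d1=d1[0];d2=d2[0]
    A=np.c_[d1,-d2]; s,*_=np.linalg.lstsq(A,o2-o1,rcond=None)
    p,q=o1+s[0]*d1,o2+s[1]*d2
    return (p+q)/2,np.linalg.norm(p-q)
def grab(n):
    s=r.sense(); c=r.capture(n); c['state']=s; return c
def crop(c,x0,y0,w,h,k,fn):
    im=c['color'][y0:y0+h,x0:x0+w]; cv2.imwrite(fn,cv2.resize(im,None,fx=k,fy=k,interpolation=cv2.INTER_CUBIC))
E
python3 - <<'E'
from h import *
t=grab('top'); s=grab('scene')
crop(t,140,100,130,120,6,'pics/t1.png'); crop(t,270,130,130,150,5-1,'pics/t2.png'); crop(s,270,130,110,110,5,'pics/s1.png'); crop(s,120,140,150,140,5-1,'pics/s2.png')
import pickle
pickle.dump((t,s),open('c0.pkl','wb'))
E
```

```text
(no output)
```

View pics/t1.png

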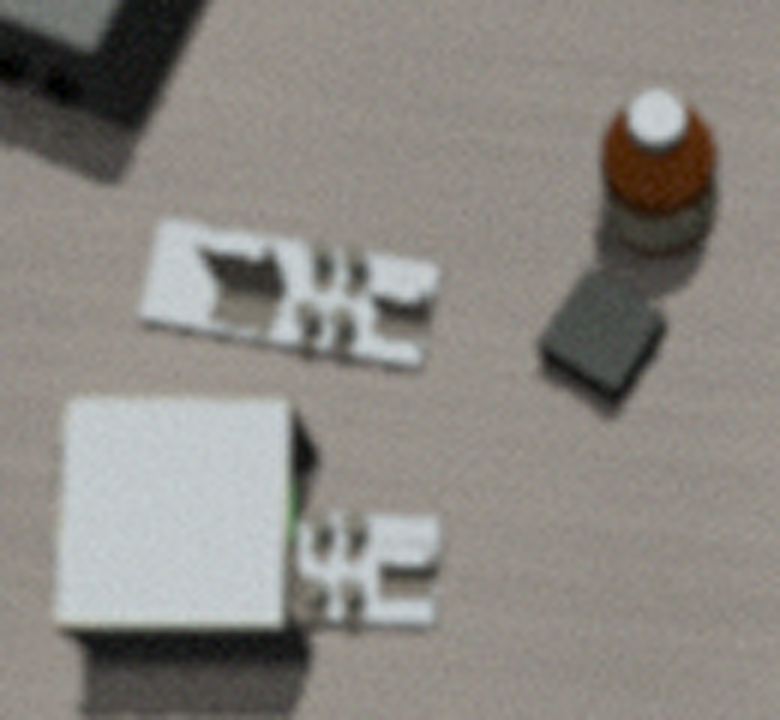

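View pics/t2.png

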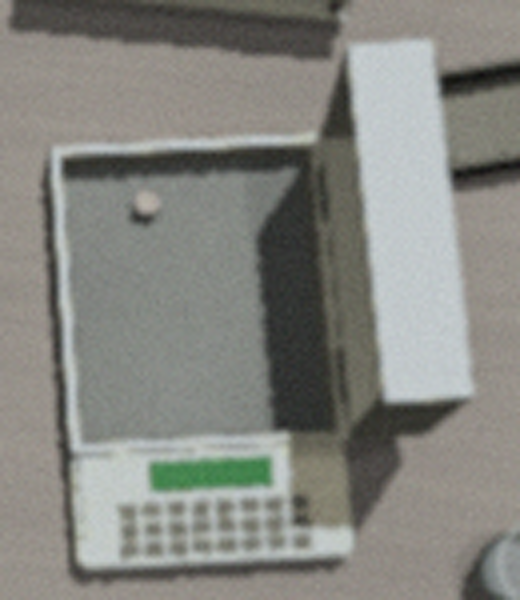

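View pics/s1.png

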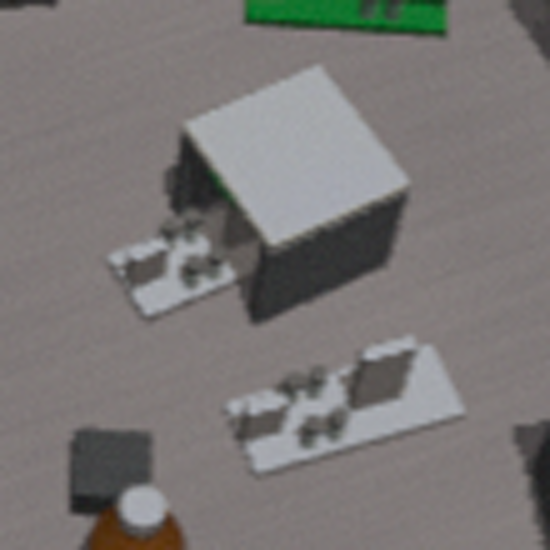

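View pics/s2.png

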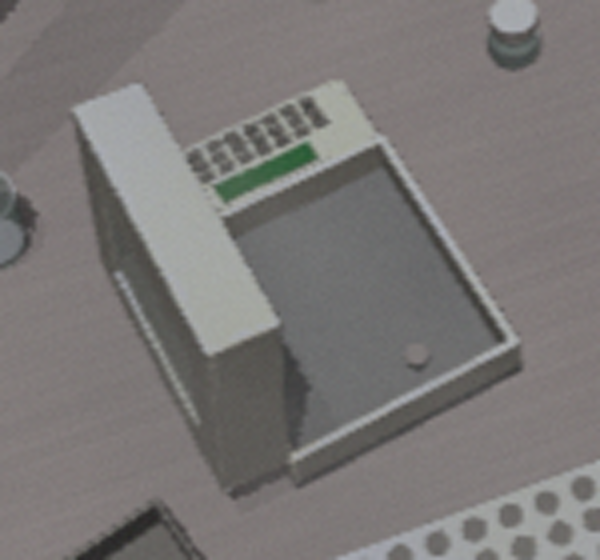

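```bash
python3 - <<'E'
from h import *
import pickle
np.set_printoptions(precision=4,suppress=True)
t,s=pickle.load(open('c0.pkl','rb'))
def f(L,x0,y0,k): return [((x+.5)/k-.5+x0,(y+.5)/k-.5+y0) for x,y in L]
print('cams',cam(t)[3],cam(s)[3])
print('roof',onz(t,f([(68,400),(290,402),(283,628),(58,625)],140,100,6),.102))
print('roof scene',onz(s,f([(185,127),(320,67),(409,185),(272,247)],270,130,5),.102))
print('carr end',onz(t,f([(440,517),(435,627)],140,100,6),.008))
print('carr end scene',onz(s,f([(108,258),(150,318)],270,130,5),.008))
# tab top : top view visible
print('tab tri', tri(t,f([(404,568)],140,100,6),s,f([(140,262)],270,130,5)))
print('spare',onz(t,f([(165,220),(140,318),(420,366),(438,262)],140,100,6),.008))
print('weight',onz(t,f([(600,335)],140,100,6),.03),'bottle cap',onz(t,f([(657,118)],140,100,6),.13))
print('tray rim',onz(t,f([(52,147),(76,452),(318,138)],270,130,4),.05), 'console',onz(t,f([(79,567),(350,552)],270,130,4),.05))
print('tray rim sc',onz(s,f([(381,140),(520,345),(290,459)],120,140,4),.05))
print('pin head',onz(t,f([(146,204)],270,130,4),.031),onz(s,f([(416,351)],120,140,4),.031))
print('hood free outer',) 
print(tri(t,f([(434,40)],270,130,4),s,f([(205,356)],120,140,4)),'TR') 
print(tri(t,f([(348,44)],270,130,4),s,f([(279,324)],120,140,4)),'TL')
print(tri(t,f([(473,393)],270,130,4),s,f([(72,110)],120,140,4)),'BR')
print(tri(t,f([(384,403)],270,130,4),s,f([(138,85)],120,140,4)),'BL')
E
```

```text
cams [0.2739 0.0329 1.37  ] [ 1.3013 -0.231   1.3344]
roof [[0.6066 0.38   0.102 ]
 [0.6166 0.2728 0.102 ]
 [0.5049 0.2611 0.102 ]
 [0.4956 0.3678 0.102 ]]
roof scene [[0.5126 0.261  0.102 ]
 [0.501  0.3683 0.102 ]
 [0.6111 0.3775 0.102 ]
 [0.6214 0.2719 0.102 ]]
carr end [[0.5883 0.2051 0.008 ]
 [0.5303 0.2005 0.008 ]]
carr end scene [[0.5351 0.2004 0.008 ]
 [0.5908 0.2069 0.008 ]]
tab tri (array([0.5557, 0.2162, 0.0238]), np.float64(0.003755561264625864))
spare [[0.7347 0.3697 0.008 ]
 [0.6795 0.375  0.008 ]
 [0.6684 0.2254 0.008 ]
 [0.7263 0.223  0.008 ]]
weight [[0.688  0.1316 0.03  ]] bottle cap [[0.77   0.1085 0.13  ]]
tray rim [[ 0.6604 -0.0043  0.05  ]
 [ 0.4303 -0.0424  0.05  ]
 [ 0.6877 -0.2055  0.05  ]] console [[ 0.3477 -0.0516  0.05  ]
 [ 0.3784 -0.2457  0.05  ]]
tray rim sc [[ 0.4374 -0.0436  0.05  ]
 [ 0.665  -0.0052  0.05  ]
 [ 0.6908 -0.2046  0.05  ]]
pin head [[ 0.6279 -0.0808  0.031 ]] [[ 0.6294 -0.0815  0.031 ]]
hood free outer
(array([ 0.6967, -0.2392,  0.2563]), np.float64(5.993135545259968e-06)) TR
(array([ 0.6899, -0.1853,  0.2522]), np.float64(0.0013098261844063735)) TL
(array([ 0.4674, -0.2733,  0.2568]), np.float64(0.0008305953452985231)) BR
(array([ 0.4568, -0.2219,  0.2476]), np.float64(0.0027782316694609883)) BL
```

{"name": "move_arm", "arguments": {
  "series": [
    [[0,0,-5.5,0,0,0,1],[0,0,-5.5,0,0,0,1],[4.4,4.3,0,0,0,0,1],[4.4,4.3,0,0,0,0,1],[4.4,4.3,0,0,0,0,1],[4.4,4.3,0,0,0,0,1],[4.4,4.3,0,0,0,0,1],[4.4,4.3,0,0,0,0,1],[4.4,4.3,0,0,0,0,1],[4.4,4.3,0,0,0,0,1],[4.4,4.3,0,0,0,0,1],[4.4,4.3,0,0,0,0,1]]
  ]
}}

```text
time_s: 1.75
tcp_pos: [0.4681, -0.0127, 0.3329]
ee_rot: [[-0.367, 0.93, 0.001], [0.93, 0.367, 0.0], [-0.0, 0.001, -1.0]]
wrist_force: [1.5, 0.1, -0.9]
gripper_width: 0.999
```

{"name": "move_arm", "arguments": {
  "series": [
    [[4.4,4.3,0,0,0,0,1],[4.4,4.3,0,0,0,0,1],[3,3,0,0,0,0,1],[0,0,1.5,0,0,-10.5,1],[0,0,1.5,0,0,-10.5,1],[0,0,1.5,0,0,-10.5,1],[0,0,1.5,0,0,-10.5,1],[0,0,1.5,0,0,-10.5,1],[0,0,1.5,0,0,-10.5,1],[0,0,1.5,0,0,-10.5,1],[0,0,0,0,0,0,1]]
  ]
}}

```text
time_s: 3.12
tcp_pos: [0.5319, 0.1372, 0.2264]
ee_rot: [[-0.996, -0.084, -0.003], [-0.084, 0.996, -0.001], [0.003, -0.001, -1.0]]
wrist_force: [0.8, -0.8, -0.2]
gripper_width: 0.999
```

```bash
cat >> h.py <<'E'
def st():
    s=r.sense(); R=s['ee_rot']
    print('t',round(s['time_s'],2),'tcp',s['tcp_pos'].round(4),'hdg',np.degrees(np.arctan2(R[1,0],R[0,0])).round(2),'tilt z',R[:,2].round(3),'F',s['wrist_force'].round(2),'w',round(s['gripper_width'],3),'j',s['joints'].round(1)); return s
def to(target,hdg,s=None):
    s=s or r.sense(); R=s['ee_rot']; d=np.array(target)-s['tcp_pos']
    print('delta tool cm',(R.T@d*100).round(2)); a=np.radians(hdg)
    x=np.array([np.cos(a),np.sin(a),0]); z=np.array([0,0,-1.]); Rt=np.c_[x,np.cross(z,x),z]
    print('turn deg',np.degrees(cv2.Rodrigues(R.T@Rt)[0].ravel()).round(2))
E
python3 - <<'E'
from h import *
s=st(); c=grab('wrist'); cv2.imwrite('pics/w1.png',c['color'])
import pickle; pickle.dump(c,open('w1.pkl','wb'))
E
```

```text
t 3.12 tcp [0.5319 0.1372 0.2264] hdg -175.16 tilt z [-0.003 -0.001 -1.   ] F [ 0.78 -0.75 -0.18] w 0.999 j [ 31.4  14.6  -9.8  -0.  -65.8 -26.5]
```

View pics/w1.png

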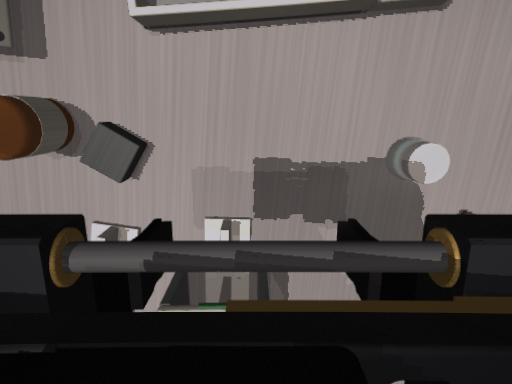

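```bash
python3 - <<'E'
from h import *
import pickle
c=pickle.load(open('w1.pkl','rb')); crop(c,170,190,120,60,6,'pics/w1c.png')
print(onz(c,[(205,217.5),(252,217.5)],.008))
print(onz(c,[(220,229),(229,229)],.046))
E
```

```text
[[0.58710073 0.2019743  0.008     ]
 [0.52967824 0.19724442 0.008     ]]
[[0.56496838 0.200925   0.046     ]
 [0.55498511 0.20010629 0.046     ]]
```

View pics/w1c.png

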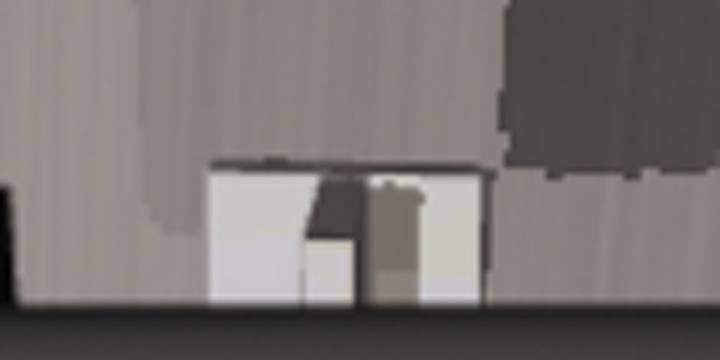

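```bash
python3 - <<'E'
from h import *
to((.558,.213,.021),-175)
E
```

```text
delta tool cm [-3.19  7.33 20.63]
turn deg [-0.03 -0.05 -0.2 ]
```

{"name": "move_arm", "arguments": {
  "series": [
    [[-1.6,3.7,0,0,0,0,1],[-1.6,3.7,0,0,0,0,1],[0,0,4,0,0,0,1],[0,0,4,0,0,0,1],[0,0,4,0,0,0,1],[0,0,3,0,0,0,1],[0,0,2,0,0,0,1],[0,0,0,0,0,0,1],[0,0,0,0,0,0,1]]
  ]
}}

```text
time_s: 4.3
tcp_pos: [0.5591, 0.2147, 0.059]
ee_rot: [[-0.996, -0.086, 0.002], [-0.086, 0.996, 0.001], [-0.002, 0.001, -1.0]]
wrist_force: [-0.4, -0.2, 0.3]
gripper_width: 0.998
```

```bash
python3 - <<'E'
from h import *
s=st(); c=grab('wrist'); cv2.imwrite('pics/w2.png',c['color']); to((.558,.213,.021),-175)
print(onz(c,[(205,217.5)],.046))
c=grab('top');crop(c,140,100,130,120,6,'pics/t3.png')
c=grab('scene');crop(c,270,130,110,110,5,'pics/s3.png')
E
```

```text
t 4.3 tcp [0.5591 0.2147 0.059 ] hdg -175.07 tilt z [ 0.002  0.001 -1.   ] F [-0.38 -0.19  0.25] w 0.998 j [ 36.5  28.7 -14.9   0.  -46.2 -31.6]
delta tool cm [ 0.14 -0.17  3.82]
turn deg [ 0.07  0.16 -0.06]
[[0.58814376 0.20856809 0.046     ]]
```

View pics/w2.png

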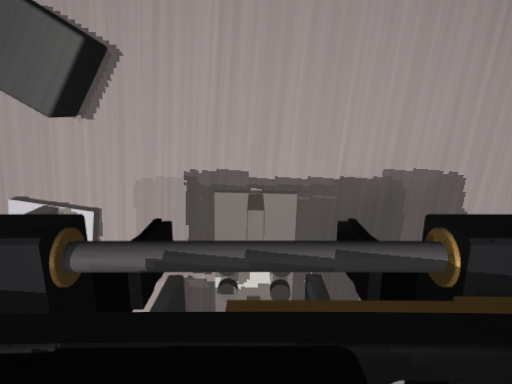

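View pics/s3.png

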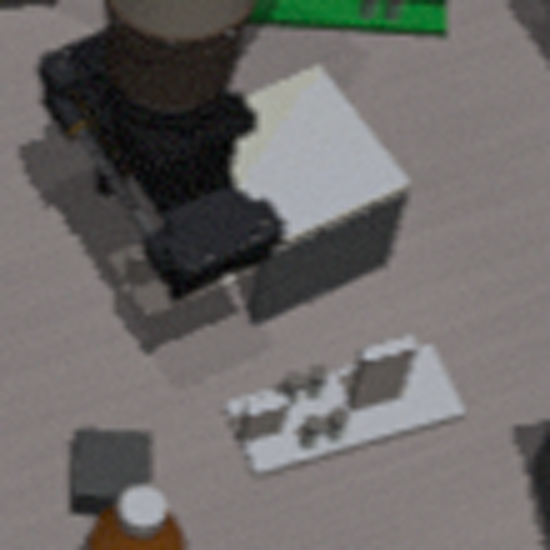

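{"name": "move_arm", "arguments": {
  "series": [
    [[0,-0.4,2,0,0,0,1],[0,0,1.8,0,0,0,1],[0,0,0,0,0,0,1],[0,0,0,0,0,0,-1],[0,0,0,0,0,0,-1],[0,0,0,0,0,0,-1],[0,0,0,0,0,0,-1],[0,0,0,0,0,0,-1],[0,0,0,0,0,0,-1]]
  ]
}}

```text
time_s: 5.58
tcp_pos: [0.5584, 0.2101, 0.0195]
ee_rot: [[-0.996, -0.087, -0.0], [-0.087, 0.996, -0.0], [0.0, -0.0, -1.0]]
wrist_force: [0.8, -0.2, 0.5]
gripper_width: 0.398
```

{"name": "move_arm", "arguments": {
  "series": [
    [[0,0,0,0,0,0,-1],[0,0,0,0,0,0,-1],[0,0,0,0,0,0,-1],[0,0,0,0,0,0,-1],[0,0,0,0,0,0,-1],[0,0,0,0,0,0,-1]]
  ]
}}

```text
time_s: 6.32
tcp_pos: [0.5585, 0.2101, 0.0195]
ee_rot: [[-0.996, -0.087, 0.0], [-0.087, 0.996, -0.0], [-0.0, -0.0, -1.0]]
wrist_force: [-0.3, -0.3, -0.1]
gripper_width: 0.116
```

{"name": "move_arm", "arguments": {
  "series": [
    [[0,-0.5,0,0,0,0,-1],[0,-1,0,0,0,0,-1],[0,-1.2,0,0,0,0,-1],[0,-1.2,0,0,0,0,-1],[0,-1.2,0,0,0,0,-1],[0,-1.2,0,0,0,0,-1],[0,-1.2,0,0,0,0,-1],[0,-1.2,0,0,0,0,-1],[0,-1.2,0,0,0,0,-1],[0,-1,0,0,0,0,-1],[0,-0.4,0,0,0,0,-1],[0,0,0,0,0,0,-1]]
  ]
}}

```text
time_s: 7.82
tcp_pos: [0.5682, 0.0969, 0.0195]
ee_rot: [[-0.996, -0.086, -0.0], [-0.086, 0.996, -0.001], [0.0, -0.0, -1.0]]
wrist_force: [0.1, -1.7, -1.3]
gripper_width: 0.111
```

```bash
python3 - <<'E'
from h import *
s=st(); c=grab('scene');crop(c,250,130,130,110,5,'pics/s4.png')
c=grab('top');crop(c,140,100,130,120,6,'pics/t4.png')
E
```

```text
t 7.83 tcp [0.5682 0.0969 0.0195] hdg -175.05 tilt z [-0.    -0.001 -1.   ] F [ 0.06 -1.66 -1.31] w 0.111 j [ 25.8  30.1 -20.    0.  -40.  -20.9]
```

View pics/s4.png

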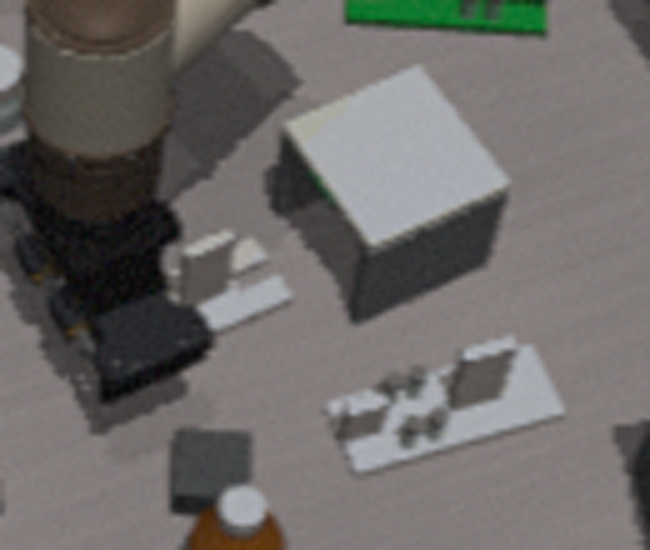

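View pics/t4.png

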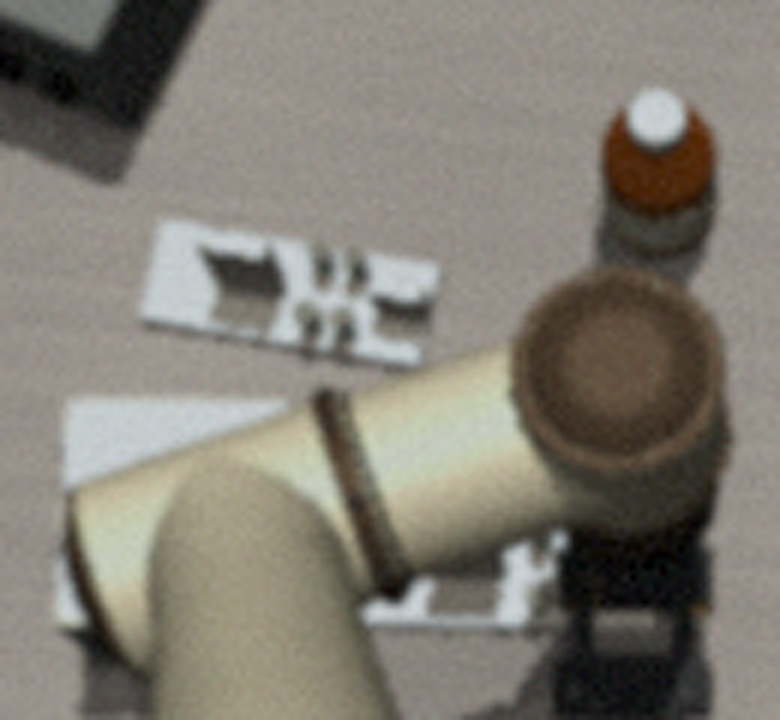

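{"name": "move_arm", "arguments": {
  "series": [
    [[0,0,0,0,0,0,1],[0,0,0,0,0,0,1],[0,0,0,0,0,0,1],[0,0,0,0,0,0,1],[0,0,0,0,0,0,1],[0,0,0,0,0,0,1],[0,0,-2,0,0,0,1],[0,0,-4,0,0,0,1],[0,0,-4,0,0,0,1],[0,0,-4,0,0,0,1],[0,0,0,0,0,0,1],[0,0,0,0,0,0,1]]
  ]
}}

```text
time_s: 9.43
tcp_pos: [0.5676, 0.0974, 0.159]
ee_rot: [[-0.996, -0.086, -0.001], [-0.086, 0.996, 0.0], [0.001, 0.0, -1.0]]
wrist_force: [0.3, 0.1, -0.6]
gripper_width: 1.002
```

```bash
python3 - <<'E'
from h import *
s=st(); c=grab('wrist'); cv2.imwrite('pics/w5.png',c['color'])
c=grab('scene');crop(c,250,130,130,110,5,'pics/s5.png')
E
```

```text
t 9.43 tcp [0.5676 0.0974 0.159 ] hdg -175.05 tilt z [-0.001  0.    -1.   ] F [ 0.35  0.08 -0.6 ] w 1.002 j [ 25.8  20.4 -11.8  -0.  -57.9 -20.9]
```

View pics/w5.png

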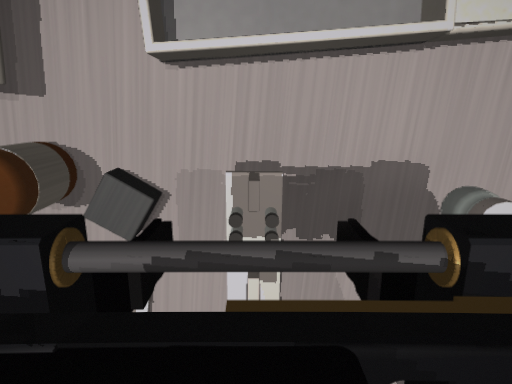

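View pics/s5.png

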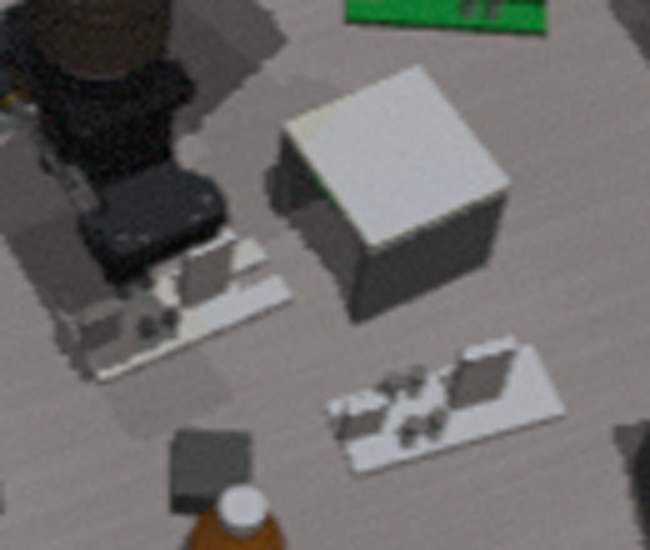

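```bash
python3 - <<'E'
from h import *
c=grab('wrist'); crop(c,200,160,110,150,4,'pics/w6.png')
P=onz(c,[(226.5,172.5),(281.5,172.5)],.008); print(P, onz(c,[(249,181),(259,181)],.046), onz(c,[(254,172.5)],.008))
E
```

```text
[[0.59516404 0.09074873 0.008     ]
 [0.5418582  0.08620892 0.008     ]] [[0.57283843 0.08916904 0.046     ]
 [0.5642702  0.08843997 0.046     ]] [[0.5685178  0.08847557 0.008     ]]
```

View pics/w6.png

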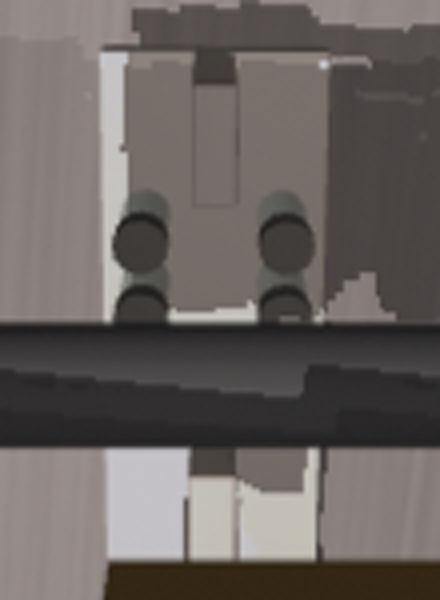

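```bash
python3 - <<'E'
from h import *
c=grab('wrist')
print(onz(c,[(247.5,278.5),(259.5,278.5)],.075))
to((.5578,.185,.041),-174.9)
E
```

```text
[[0.56754316 0.16533231 0.075     ]
 [0.55763971 0.16449777 0.075     ]]
delta tool cm [ 0.19  8.84 11.71]
turn deg [-0.05 -0.15 -0.14]
```

{"name": "move_arm", "arguments": {
  "series": [
    [[0,4.3,0,0,0,0,1],[-0.1,4.3,0,0,0,0,1],[0,0,0,0,0,0,1],[0,0,4,0,0,0,1],[0,0,4,0,0,0,1],[0,0,2.5,0,0,0,1],[0,0,1.7,0,0,0,1],[0,0,0,0,0,0,1],[0,0,0,0,0,0,-1],[0,0,0,0,0,0,-1],[0,0,0,0,0,0,-1],[0,0,0,0,0,0,-1]]
  ]
}}

```text
time_s: 11.12
tcp_pos: [0.5619, 0.1834, 0.038]
ee_rot: [[-0.996, -0.087, 0.001], [-0.087, 0.996, 0.0], [-0.001, 0.0, -1.0]]
wrist_force: [0.7, -0.2, 0.3]
gripper_width: 0.63
```

{"name": "move_arm", "arguments": {
  "series": [
    [[0,0,0,0,0,0,-1],[0,0,0,0,0,0,-1],[0,0,0,0,0,0,-1],[0,0,0,0,0,0,-1],[0,0,0,0,0,0,-1],[0,0,0,0,0,0,-1],[0,0,0,0,0,0,-1],[0,0,0,0,0,0,-1],[0,0,0,0,0,0,-1]]
  ]
}}

```text
time_s: 12.25
tcp_pos: [0.5616, 0.1832, 0.0374]
ee_rot: [[-0.996, -0.087, -0.0], [-0.087, 0.996, -0.0], [0.0, -0.0, -1.0]]
wrist_force: [-0.2, -0.1, -0.1]
gripper_width: 0.113
```

```bash
python3 - <<'E'
from h import *
s=st(); c=grab('scene');crop(c,250,130,130,110,5,'pics/s7.png')
E
```

```text
t 12.25 tcp [0.5616 0.1832 0.0374] hdg -175.03 tilt z [-0. -0. -1.] F [-0.24 -0.05 -0.07] w 0.113 j [ 33.8  29.7 -17.1  -0.  -43.3 -28.8]
```

View pics/s7.png

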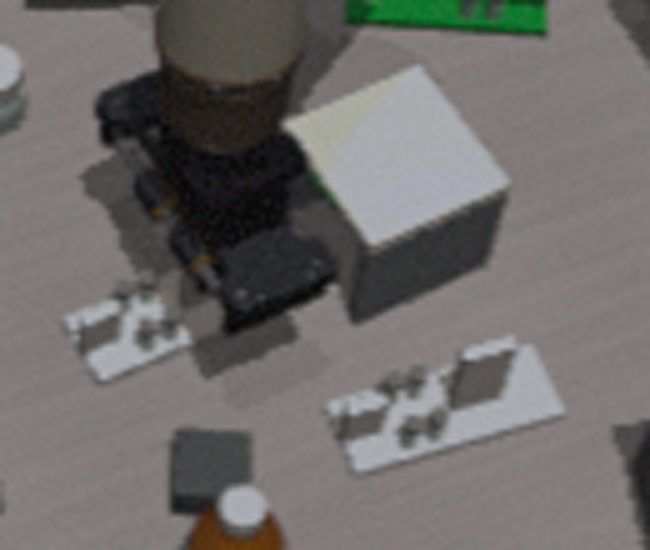

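{"name": "move_arm", "arguments": {
  "series": [
    [[0,0,-1,0,0,0,-1],[0,0,-3,0,0,0,-1],[0,0,-4,0,0,0,-1],[0,0,-4,0,0,0,-1],[0,-2,-1,0,0,0,-1],[0.2,-3,0,0,0,0,-1],[0.4,-3,0,0,0,0,-1],[0.4,-3,0,0,0,0,-1],[0.4,-3,0,0,0,0,-1],[0.2,-2,0,0,0,0,-1],[0,-1,0,0,0,0,-1],[0,0,0,0,0,4,-1]]
  ]
}}

```text
time_s: 13.8
tcp_pos: [0.5606, 0.0118, 0.1672]
ee_rot: [[-1.0, -0.014, -0.0], [-0.014, 1.0, 0.0], [0.0, 0.0, -1.0]]
wrist_force: [0.4, 0.0, -1.8]
gripper_width: 0.111
```

{"name": "move_arm", "arguments": {
  "series": [
    [[0,0,0,0,0,8,-1],[0,0,0,0,0,9,-1],[0,0,0,0,0,9,-1],[0,0,0,0,0,9,-1],[0,0,0,0,0,9,-1],[0,0,0,0,0,9,-1],[0,0,0,0,0,9,-1],[0,0,0,0,0,9,-1],[0,0,0,0,0,7,-1],[0,0,0,0,0,4,-1],[0,0,0,0,0,0,-1],[0,0,0,0,0,0,-1]]
  ]
}}

```text
time_s: 15.3
tcp_pos: [0.5607, 0.0127, 0.1674]
ee_rot: [[-0.157, 0.988, -0.0], [0.988, 0.157, 0.0], [0.0, -0.0, -1.0]]
wrist_force: [1.1, 0.1, -2.8]
gripper_width: 0.112
```

```bash
python3 - <<'E'
from h import *
s=st(); c=grab('wrist'); cv2.imwrite('pics/w8.png',c['color'])
c=grab('scene');crop(c,120,120,200,150,4,'pics/s8.png')
to((.5556,-.0925,.13),98.8)
E
```

```text
t 15.3 tcp [0.5607 0.0127 0.1674] hdg 99.06 tilt z [-0.  0. -1.] F [ 1.09  0.13 -2.82] w 0.112 j [ 17.9  18.5 -13.3  -0.  -58.2 -98.8]
delta tool cm [-10.3   -2.15   3.75]
turn deg [-0.   -0.    0.22]
```

View pics/w8.png

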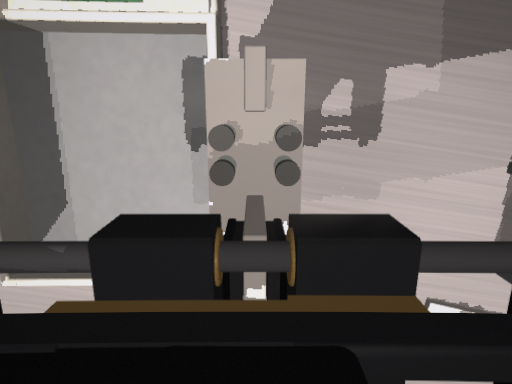

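View pics/s8.png

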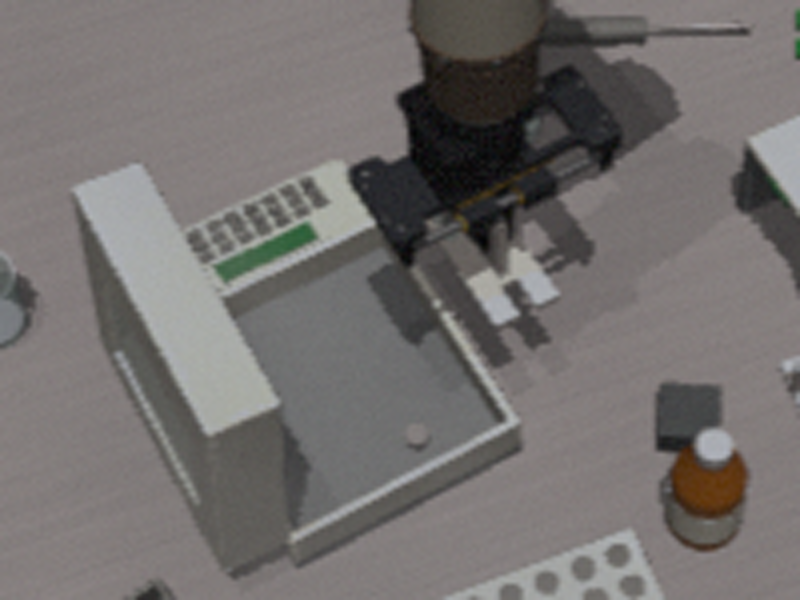

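{"name": "move_arm", "arguments": {
  "series": [
    [[-1,0,0,0,0,0,-1],[-2,-0.5,0,0,0,0,-1],[-2.5,-0.6,0,0,0,0,-1],[-2.5,-0.6,0,0,0,0,-1],[-1.5,-0.4,0,0,0,0,-1],[-0.8,0,1,0,0,0,-1],[0,0,2,0,0,0,-1],[0,0,1.5,0,0,0,-1],[0,0,0,0,0,0,-1],[0,0,0,0,0,0,-1]]
  ]
}}

```text
time_s: 16.65
tcp_pos: [0.5565, -0.0923, 0.1229]
ee_rot: [[-0.157, 0.988, 0.001], [0.988, 0.157, -0.0], [-0.0, 0.001, -1.0]]
wrist_force: [0.3, 0.1, -2.5]
gripper_width: 0.111
```

```bash
python3 - <<'E'
from h import *
s=st(); c=grab('wrist'); cv2.imwrite('pics/w9.png',c['color'])
c=grab('scene');crop(c,120,120,150,140,5-1,'pics/s9.png')
c=grab('top');crop(c,270,130,130,150,4,'pics/t9.png')
to((.5556,-.0925,.09),98.8)
E
```

```text
t 16.65 tcp [ 0.5565 -0.0923  0.1229] hdg 99.02 tilt z [ 0.001 -0.    -1.   ] F [ 0.26  0.15 -2.46] w 0.111 j [  7.   21.4 -16.1   0.  -52.4 -88. ]
delta tool cm [-0.   -0.1   3.33]
turn deg [0.09 0.01 0.2 ]
```

View pics/w9.png

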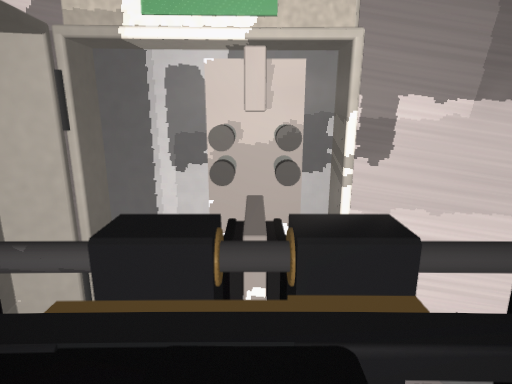

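View pics/s9.png

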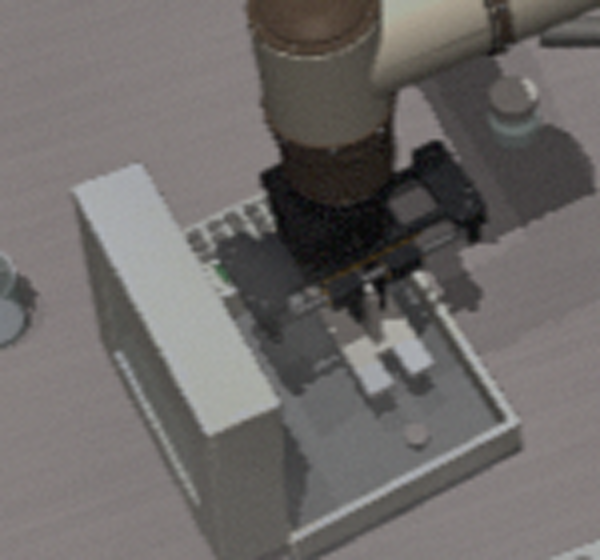

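View pics/t9.png

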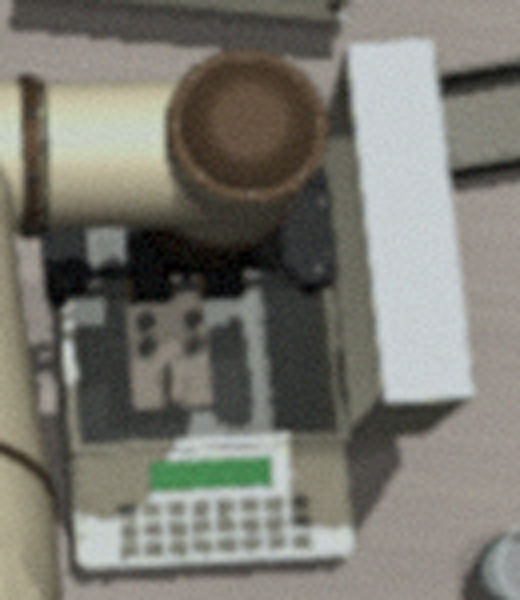

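```bash
python3 - <<'E'
from h import *
np.set_printoptions(precision=4,suppress=True)
c=grab('wrist'); crop(c,40,0,340,110,2,'pics/w10.png'); crop(c,330,10,40,110,5,'pics/w10b.png'); cv2.imwrite('pics/w10.png',c['color'][0:110])
s=c['state']
P=onz(c,[(360,30),(57,32),(347,41),(72,41)],.05); print((P-s['tcp_pos'])@s['ee_rot']); print(P)
z=s['tcp_pos'][2]-.0374
Q=onz(c,[(206.5,60),(304.5,60)],z+.008); print('carrier tail',(Q-s['tcp_pos'])@s['ee_rot'])
E
```

```text
[[ 0.0679 -0.116   0.0731]
 [-0.1304 -0.1144  0.0732]
 [ 0.0599 -0.1095  0.0731]
 [-0.1215 -0.1091  0.0732]]
[[ 0.4314 -0.0434  0.05  ]
 [ 0.464  -0.239   0.05  ]
 [ 0.4391 -0.0503  0.05  ]
 [ 0.4678 -0.2294  0.05  ]]
carrier tail [[-0.0276 -0.092   0.0293]
 [ 0.026  -0.0919  0.0292]]
```

View pics/w10b.png

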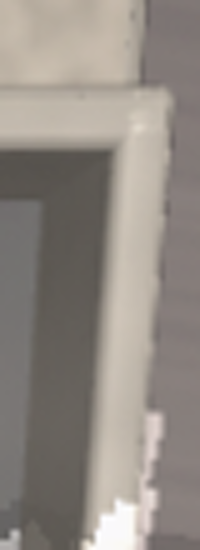

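{"name": "move_arm", "arguments": {
  "series": [
    [[-0.1,-0.3,1,0,0,0,-1],[0,0,2,0,0,0,-1],[0,0,2,0,0,0,-1],[0,0,1,0,0,0,-1],[0,0,0.5,0,0,0,-1],[0,0,0,0,0,0,-1]]
  ]
}}

```text
time_s: 17.6
tcp_pos: [0.5532, -0.094, 0.0576]
ee_rot: [[-0.156, 0.988, 0.0], [0.988, 0.156, -0.0], [-0.0, -0.0, -1.0]]
wrist_force: [0.8, -0.1, -2.5]
gripper_width: 0.117
```

{"name": "move_arm", "arguments": {
  "series": [
    [[0,0,0.2,0,0,0,-1],[0,0,0.2,0,0,0,-1],[0,0,0.2,0,0,0,-1],[0,0,0,0,0,0,-1]]
  ]
}}

```text
time_s: 18.1
tcp_pos: [0.553, -0.094, 0.0515]
ee_rot: [[-0.156, 0.988, -0.0], [0.988, 0.156, -0.0], [0.0, -0.0, -1.0]]
wrist_force: [-0.1, 0.7, -2.5]
gripper_width: 0.111
```

```bash
python3 - <<'E'
from h import *
s=st(); c=grab('scene');crop(c,120,120,150,140,5-1,'pics/s11.png')
E
```

```text
t 18.1 tcp [ 0.553  -0.094   0.0515] hdg 98.98 tilt z [-0. -0. -1.] F [-0.12  0.72 -2.5 ] w 0.111 j [  6.9  26.3 -20.8   0.  -42.9 -87.9]
```

View pics/s11.png

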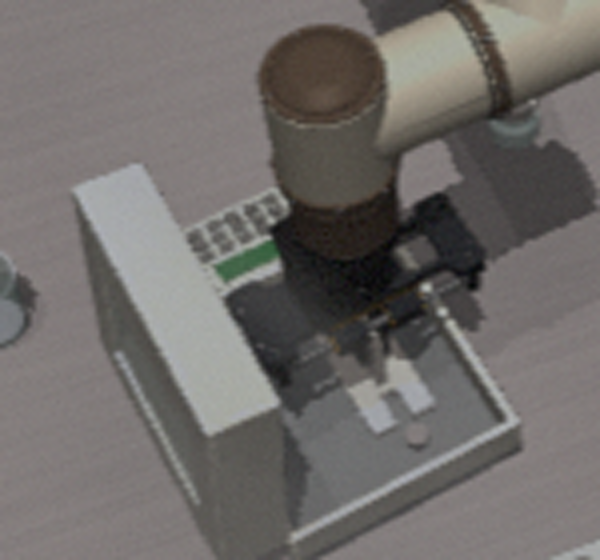

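```bash
python3 - <<'E'
from h import *
c=grab('scene');crop(c,195,195,50,50,12,'pics/s12.png')
E
```

```text
(no output)
```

View pics/s12.png

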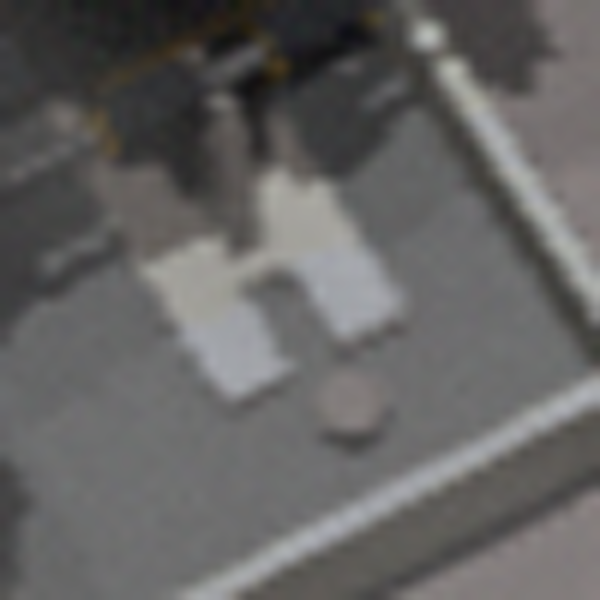

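```bash
python3 - <<'E'
from h import *
np.set_printoptions(precision=4,suppress=True)
c=grab('scene'); s=c['state']
f=lambda L:[((x+.5)/12-.5+195,(y+.5)/12-.5+195) for x,y in L]
P=onz(c,f([(237,400),(295,363),(347,338),(406,302)]),.022); H=onz(c,f([(350,400)]),.031)
print((P-s['tcp_pos'])@s['ee_rot']); print((H-s['tcp_pos'])@s['ee_rot'])
E
```

```text
[[-0.0247  0.0589  0.0296]
 [-0.0059  0.0571  0.0296]
 [ 0.0099  0.0576  0.0296]
 [ 0.029   0.0561  0.0296]]
[[-0.0002  0.079   0.0206]]
```

{"name": "move_arm", "arguments": {
  "series": [
    [[-0.15,0,0.1,0,0,0,-1],[0,0,0.1,0,0,0,-1],[0,0,0,0,0,0,-1],[0,0,0,0,0,0,-1]]
  ]
}}

```text
time_s: 18.75
tcp_pos: [0.5533, -0.0954, 0.0495]
ee_rot: [[-0.156, 0.988, -0.0], [0.988, 0.156, 0.0], [0.0, -0.0, -1.0]]
wrist_force: [0.6, 0.3, -2.7]
gripper_width: 0.114
```

```bash
python3 - <<'E'
from h import *
s=st()
E
```

```text
t 18.75 tcp [ 0.5533 -0.0954  0.0495] hdg 98.97 tilt z [-0.  0. -1.] F [ 0.63  0.32 -2.73] w 0.114 j [  6.7  26.5 -20.8  -0.  -42.7 -87.8]
```

Just at the floor. Slide most of the way.

{"name": "move_arm", "arguments": {
  "series": [
    [[0,0.5,0.05,0,0,0,-1],[0,0.8,0,0,0,0,-1],[0,0.8,0,0,0,0,-1],[0,0.6,0,0,0,0,-1],[0,0.3,0,0,0,0,-1],[0,0,0,0,0,0,-1]]
  ]
}}

```text
time_s: 19.5
tcp_pos: [0.5834, -0.0908, 0.0494]
ee_rot: [[-0.156, 0.988, 0.001], [0.988, 0.156, -0.0], [-0.0, 0.001, -1.0]]
wrist_force: [-3.2, -1.4, 4.4]
gripper_width: 0.11
```

```bash
python3 - <<'E'
from h import *
s=st()
c=grab('scene');crop(c,195,195,50,50,12,'pics/s13.png')
E
```

```text
t 19.5 tcp [ 0.5834 -0.0908  0.0494] hdg 98.99 tilt z [ 0.001 -0.    -1.   ] F [-3.21 -1.42  4.37] w 0.11 j [  6.9  28.7 -16.6   0.  -44.6 -87.9]
```

View pics/s13.png

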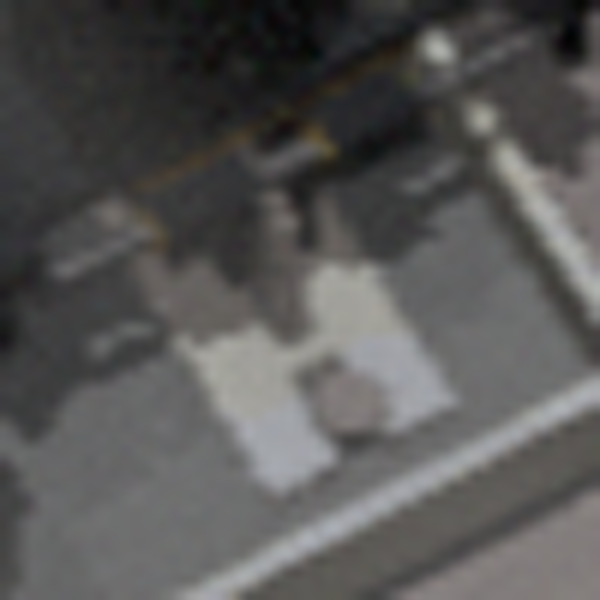

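{"name": "move_arm", "arguments": {
  "series": [
    [[0,0.4,-0.05,0,0,0,-1],[0,0.5,0,0,0,0,-1],[0,0.3,0,0,0,0,-1],[0,0.1,0,0,0,0,-1],[0,0,0,0,0,0,-1]]
  ]
}}

```text
time_s: 20.18
tcp_pos: [0.5961, -0.0886, 0.0494]
ee_rot: [[-0.156, 0.988, 0.0], [0.988, 0.156, 0.0], [0.0, 0.0, -1.0]]
wrist_force: [-2.1, -0.5, 1.6]
gripper_width: 0.117
```

{"name": "move_arm", "arguments": {
  "series": [
    [[0,0.15,0,0,0,0,-1],[0,0.1,0,0,0,0,-1],[0,0,0,0,0,0,-1]]
  ]
}}

```text
time_s: 20.55
tcp_pos: [0.5985, -0.0882, 0.0494]
ee_rot: [[-0.156, 0.988, 0.0], [0.988, 0.156, 0.0], [0.0, 0.0, -1.0]]
wrist_force: [-1.0, -0.2, -0.4]
gripper_width: 0.114
```

```bash
python3 - <<'E'
from h import *
s=st(); print(s['ee_rot'].T@s['wrist_force'])
c=grab('scene');crop(c,195,195,50,50,12,'pics/s14.png')
E
```

```text
t 20.55 tcp [ 0.5985 -0.0882  0.0494] hdg 98.98 tilt z [ 0.  0. -1.] F [-0.99 -0.2  -0.42] w 0.114 j [  6.9  29.9 -14.4  -0.  -45.7 -87.9]
[-0.04330317 -1.01206249  0.41689478]
```

View pics/s14.png

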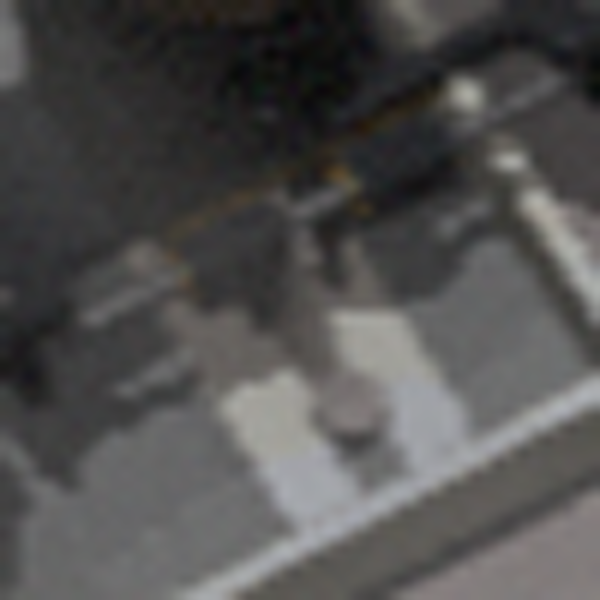

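{"name": "move_arm", "arguments": {
  "series": [
    [[0,0.1,0,0,0,0,-1],[0,0.1,0,0,0,0,-1],[0,0,0,0,0,0,-1]]
  ]
}}

```text
time_s: 20.98
tcp_pos: [0.5998, -0.088, 0.0494]
ee_rot: [[-0.156, 0.988, -0.001], [0.988, 0.156, 0.0], [0.0, -0.001, -1.0]]
wrist_force: [-2.7, -0.5, 1.3]
gripper_width: 0.111
```

{"name": "move_arm", "arguments": {
  "series": [
    [[0,0.1,0,0,0,0,-1],[0,0.1,0,0,0,0,-1],[0,0,0,0,0,0,-1]]
  ]
}}

```text
time_s: 21.35
tcp_pos: [0.6, -0.0881, 0.0496]
ee_rot: [[-0.156, 0.988, -0.005], [0.988, 0.156, -0.0], [0.0, -0.005, -1.0]]
wrist_force: [-7.7, -1.1, 4.5]
gripper_width: 0.115
```

{"name": "move_arm", "arguments": {
  "series": [
    [[0,-0.2,0,0,0,0,-1],[0,0,0,0,0,0,-1],[0,0,0,0,0,0,1],[0,0,0,0,0,0,1],[0,0,0,0,0,0,1],[0,0,0,0,0,0,1],[0,0,0,0,0,0,1],[0,0,0,0,0,0,1],[0,0,0,0,0,0,1],[0,0,0,0,0,0,1]]
  ]
}}

```text
time_s: 22.6
tcp_pos: [0.6002, -0.0881, 0.0495]
ee_rot: [[-0.156, 0.988, -0.0], [0.988, 0.156, -0.0], [-0.0, -0.0, -1.0]]
wrist_force: [-0.4, -1.1, 0.4]
gripper_width: 0.939
```

```bash
python3 - <<'E'
from h import *
s=st()
c=grab('scene');crop(c,185,185,60,60,10,'pics/s15.png');c=grab('wrist'); cv2.imwrite('pics/w15.png',c['color'])
E
```

```text
t 22.6 tcp [ 0.6002 -0.0881  0.0495] hdg 98.97 tilt z [-0. -0. -1.] F [-0.38 -1.06  0.35] w 0.939 j [  6.9  30.  -14.1   0.  -45.9 -88. ]
```

View pics/s15.png

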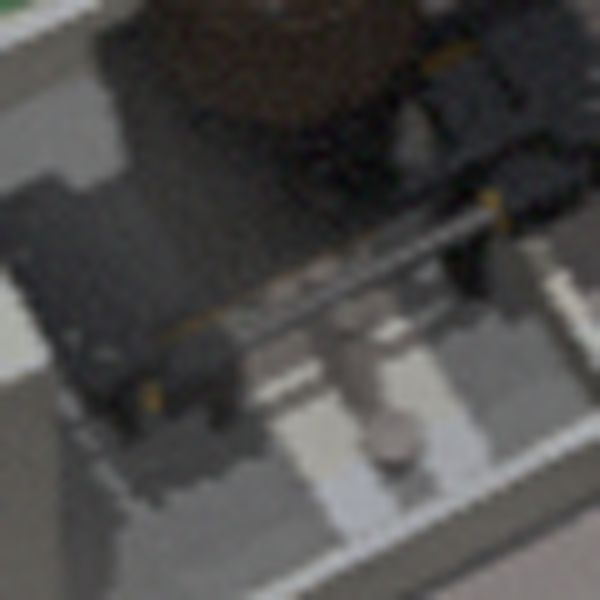

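View pics/w15.png

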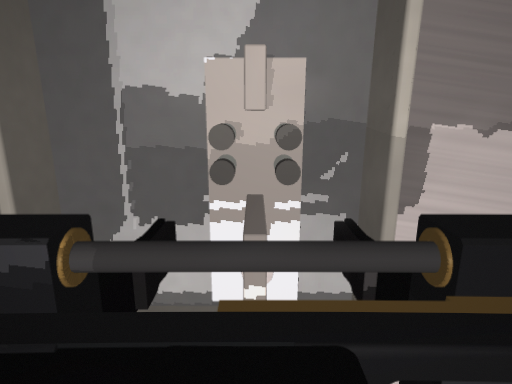

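{"name": "move_arm", "arguments": {
  "series": [
    [[0,0,-1,0,0,0,1],[0,0,-3,0,0,0,1],[0,0,-4,0,0,0,1],[0,0,-5,0,0,0,1],[0,0,-5,0,0,0,-1],[0,0,-5,0,0,0,-1],[0,0,-5,0,0,0,-1],[0,0,-4,0,0,0,-1],[0,0,0,0,0,0,-1],[0,0,0,0,0,0,-1],[0,0,0,0,0,0,-1]]
  ]
}}

```text
time_s: 24.08
tcp_pos: [0.5997, -0.088, 0.368]
ee_rot: [[-0.156, 0.988, -0.003], [0.988, 0.156, 0.0], [0.0, -0.003, -1.0]]
wrist_force: [0.6, -1.3, 0.3]
gripper_width: 0.288
```

```bash
python3 - <<'E'
from h import *
s=st()
c=grab('scene');crop(c,120,120,150,140,5-1,'pics/s16.png');c=grab('wrist'); cv2.imwrite('pics/w16.png',c['color'])
to((.5898,-.3199,.36),98.8)
E
```

```text
t 24.07 tcp [ 0.5997 -0.088   0.368 ] hdg 98.97 tilt z [-0.003  0.    -1.   ] F [ 0.6  -1.26  0.34] w 0.288 j [  6.9  16.9  13.4  -0.  -86.6 -88. ]
delta tool cm [-22.74  -4.61   0.84]
turn deg [-0.15 -0.01  0.17]
```

View pics/s16.png

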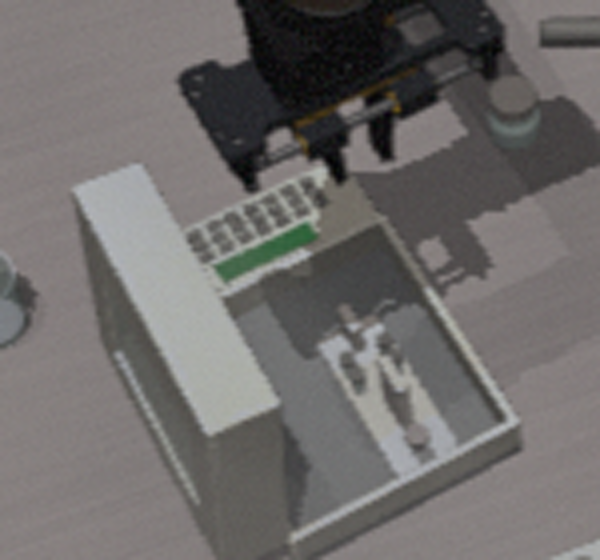

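View pics/w16.png

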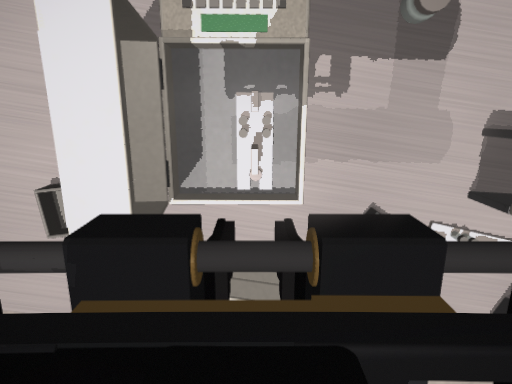

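```bash
python3 - <<'E'
from h import *
c=grab('wrist'); crop(c,215,80,80,130,5,'pics/w17.png')
import pickle; pickle.dump(c,open('w17.pkl','wb'))
E
```

```text
(no output)
```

View pics/w17.png

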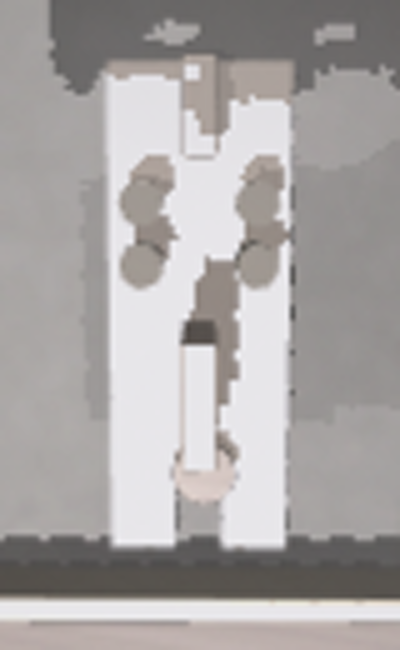

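```bash
python3 - <<'E'
from h import *
np.set_printoptions(precision=4,suppress=True)
import pickle; c=pickle.load(open('w17.pkl','rb')); s=c['state']
f=lambda L:[((x+.5)/5-.5+215,(y+.5)/5-.5+80) for x,y in L]
R=s['ee_rot']
g=lambda L,z:(onz(c,f(L),z)-s['tcp_pos'])@R
print(g([(107,60),(294,60),(110,548),(175,548),(221,548),(286,548)],.02)); print('head',g([(205,470)],.031),g([(205,502)],.031))
E
```

```text
[[-0.0291 -0.0923  0.3485]
 [ 0.0268 -0.0922  0.3485]
 [-0.0304  0.0579  0.3481]
 [-0.0095  0.0579  0.3481]
 [ 0.0054  0.0579  0.3481]
 [ 0.0263  0.0579  0.3481]]
head [[0.0002 0.0303 0.3372]] [[0.0002 0.0405 0.3372]]
```

{"name": "move_arm", "arguments": {
  "series": [
    [[-2,-0.4,0,0,0,0,-1],[-4,-0.8,0,0,0,0,-1],[-5,-1,0,0,0,0,-1],[-5,-1,0,0,0,0,-1],[-4,-0.8,0,0,0,0,-1],[-2.5,-0.5,0,0,0,0,-1],[0,0,2,0,0,0,-1],[0,0,4,0,0,0,-1],[0,0,4,0,0,0,-1],[0,0,3,0,0,0,-1],[0,0,0.5,0,0,0,-1],[0,0,0,0,0,0,-1]]
  ]
}}

```text
time_s: 25.72
tcp_pos: [0.5911, -0.3181, 0.2353]
ee_rot: [[-0.156, 0.988, 0.001], [0.988, 0.156, -0.001], [-0.001, 0.0, -1.0]]
wrist_force: [-0.2, -1.3, 0.6]
gripper_width: 0.006
```

```bash
python3 - <<'E'
from h import *
s=st()
c=grab('scene');crop(c,80,100,190,150,4,'pics/s18.png');c=grab('wrist'); cv2.imwrite('pics/w18.png',c['color'])
H=np.array([.575,-.2241,.05]); y=np.array([-.153,.988,0]); 
def tgt(th,rho=.176,off=.015): return H+(rho*np.cos(th)-.055*np.sin(th)-off)*y+np.array([0,0,rho*np.sin(th)+.055*np.cos(th)])
to(tgt(1.47),99)
E
```

```text
t 25.73 tcp [ 0.5911 -0.3181  0.2353] hdg 98.96 tilt z [ 0.001 -0.001 -1.   ] F [-0.24 -1.31  0.63] w 0.006 j [-14.5  26.2   8.8   0.  -72.6 -66.6]
delta tool cm [ 4.33 -0.2   0.57]
turn deg [ 0.15  0.11 -0.03]
```

View pics/s18.png

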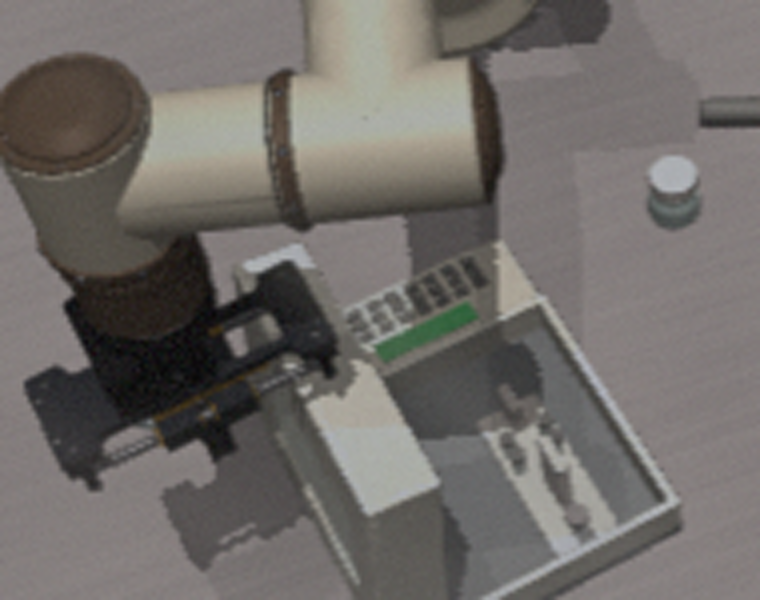

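View pics/w18.png

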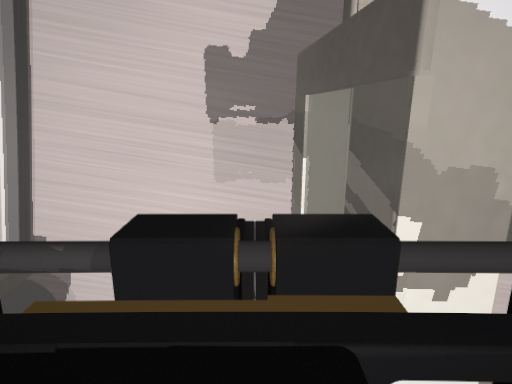

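```bash
python3 - <<'E'
import numpy as np
p=lambda t:np.array([17.6*np.cos(t)-5.5*np.sin(t),17.6*np.sin(t)+5.5*np.cos(t)])
ths=np.arange(1.47,-0.01,-.105)
for a,b in zip(ths[:-1],ths[1:]):
    d=p(b)-p(a); print(round(b,3),'dx',round(d[0],2),'dz',round(-d[1],2), 'y',p(b).round(2))
E
```

```text
1.365 dx 1.91 dz -0.29 y [-1.79 18.35]
1.26 dx 1.93 dz -0.09 y [ 0.15 18.44]
1.155 dx 1.93 dz 0.12 y [ 2.08 18.32]
1.05 dx 1.91 dz 0.32 y [ 3.99 18.  ]
0.945 dx 1.86 dz 0.52 y [ 5.85 17.49]
0.84 dx 1.8 dz 0.71 y [ 7.65 16.78]
0.735 dx 1.72 dz 0.89 y [ 9.37 15.88]
0.63 dx 1.61 dz 1.07 y [10.98 14.81]
0.525 dx 1.49 dz 1.23 y [12.47 13.58]
0.42 dx 1.35 dz 1.38 y [13.83 12.2 ]
0.315 dx 1.2 dz 1.52 y [15.03 10.68]
0.21 dx 1.04 dz 1.63 y [16.07  9.05]
0.105 dx 0.86 dz 1.73 y [16.93  7.31]
0.0 dx 0.67 dz 1.81 y [17.6  5.5]
```

{"name": "move_arm", "arguments": {
  "series": [
    [[1,0,0,0,0,0,-1],[1.5,0,0,0,0,0,-1],[0.8,0,0,0,0,0,-1],[0.4,0,0,0,0,0,-1],[0.3,0,0,0,0,0,-1],[0,0,0,0,0,0,-1]]
  ]
}}

```text
time_s: 26.58
tcp_pos: [0.5847, -0.2777, 0.2345]
ee_rot: [[-0.156, 0.988, -0.0], [0.988, 0.156, -0.0], [-0.0, -0.0, -1.0]]
wrist_force: [-0.3, 1.0, 0.5]
gripper_width: 0.006
```

{"name": "move_arm", "arguments": {
  "series": [
    [[0.9,0,-0.1,0,0,0,-1],[0.9,0,-0.1,0,0,0,-1],[0.95,0,-0.1,0,0,0,-1],[0.95,0,0,0,0,0,-1],[0.95,0,0,0,0,0,-1],[0.95,0,0.1,0,0,0,-1],[0.95,0,0.15,0,0,0,-1],[0.95,0,0.15,0,0,0,-1],[0,0,0,0,0,0,-1]]
  ]
}}

```text
time_s: 27.7
tcp_pos: [0.5735, -0.2057, 0.2364]
ee_rot: [[-0.156, 0.988, 0.003], [0.988, 0.156, -0.005], [-0.006, 0.003, -1.0]]
wrist_force: [-0.5, -5.9, 5.2]
gripper_width: 0.003
```

```bash
python3 - <<'E'
from h import *
s=st()
c=grab('scene');crop(c,80,100,190,150,4,'pics/s19.png')
H=np.array([.575,-.2241,.05]); y=np.array([-.153,.988,0])
print((s['tcp_pos']-H)@y,(s['tcp_pos']-H)[2])
E
```

```text
t 27.7 tcp [ 0.5735 -0.2057  0.2364] hdg 99.0 tilt z [ 0.003 -0.005 -1.   ] F [-0.55 -5.87  5.16] w 0.003 j [ -4.4  19.8  -1.    0.3 -69.  -76.7]
0.018370122133054667 0.18639968883235275
```

View pics/s19.png

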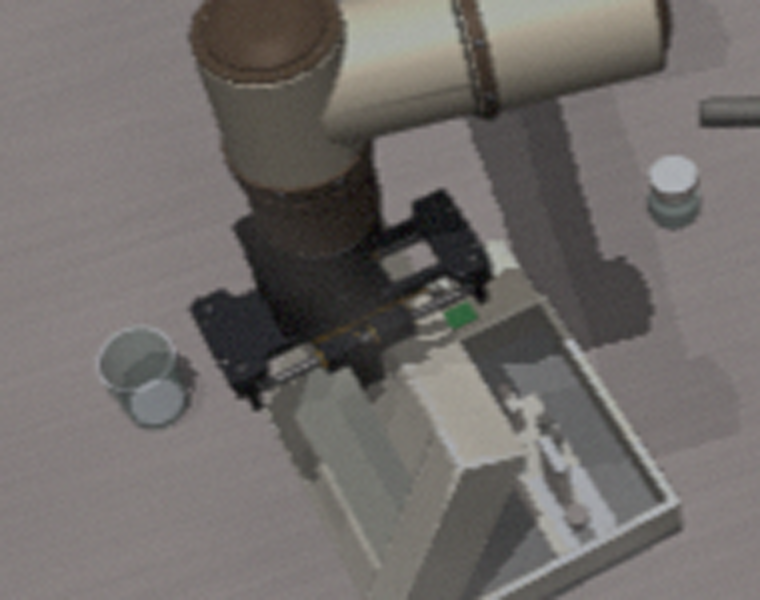

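{"name": "move_arm", "arguments": {
  "series": [
    [[0.95,0,0.2,0,0,0,-1],[0.95,0,0.2,0,0,0,-1],[0.95,0,0.25,0,0,0,-1],[0.9,0,0.3,0,0,0,-1],[0.9,0,0.35,0,0,0,-1],[0.9,0,0.4,0,0,0,-1],[0.85,0,0.45,0,0,0,-1],[0.85,0,0.45,0,0,0,-1],[0.8,0,0.5,0,0,0,-1],[0,0,0,0,0,0,-1]]
  ]
}}

```text
time_s: 29.0
tcp_pos: [0.5609, -0.1244, 0.2034]
ee_rot: [[-0.157, 0.988, 0.002], [0.988, 0.157, -0.001], [-0.001, 0.002, -1.0]]
wrist_force: [1.7, -3.1, 1.5]
gripper_width: 0.004
```

```bash
python3 - <<'E'
from h import *
s=st()
c=grab('scene');crop(c,80,100,190,150,4,'pics/s20.png')
H=np.array([.575,-.2241,.05]); y=np.array([-.153,.988,0])
a,b=(s['tcp_pos']-H)@y+.015,(s['tcp_pos']-H)[2]; rho=np.sqrt(a*a+b*b-.055**2); print(a,b,rho,np.arctan2(b,a)-np.arctan2(.055,rho))
E
```

```text
t 29.0 tcp [ 0.5609 -0.1244  0.2034] hdg 99.01 tilt z [ 0.002 -0.001 -1.   ] F [ 1.69 -3.15  1.52] w 0.004 j [  3.7  17.9  -8.6   0.1 -63.4 -84.7]
0.11565027829969365 0.1534426073225424 0.18410491740509413 0.6346260795989516
```

View pics/s20.png

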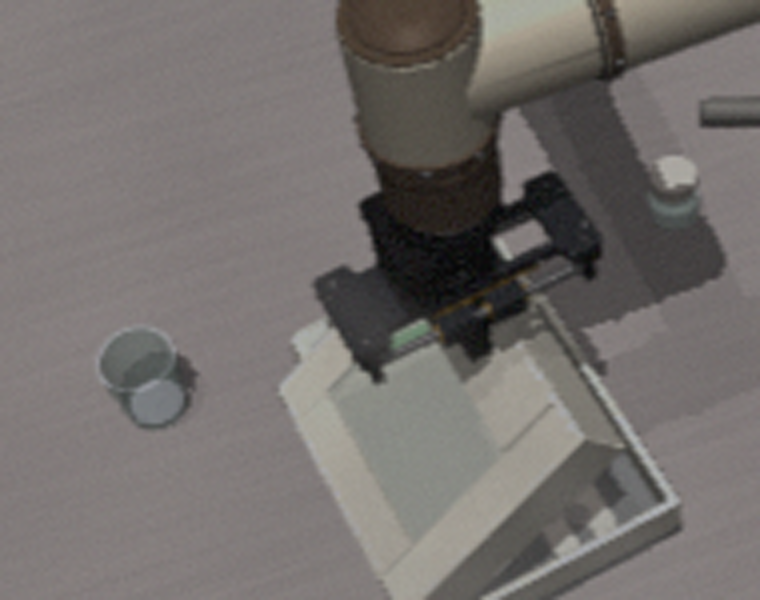

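{"name": "move_arm", "arguments": {
  "series": [
    [[0.45,0,0.4,0,0,0,-1],[0.45,0,0.42,0,0,0,-1],[0.45,0,0.42,0,0,0,-1],[0.42,0,0.45,0,0,0,-1],[0.42,0,0.46,0,0,0,-1],[0.42,0,0.47,0,0,0,-1],[0.38,0,0.5,0,0,0,-1],[0.38,0,0.5,0,0,0,-1],[0.38,0,0.5,0,0,0,-1],[0,0,0,0,0,0,-1]]
  ]
}}

```text
time_s: 30.3
tcp_pos: [0.5549, -0.0863, 0.1616]
ee_rot: [[-0.156, 0.988, 0.001], [0.988, 0.156, 0.001], [0.001, 0.001, -1.0]]
wrist_force: [-0.1, 0.4, 2.1]
gripper_width: 0.005
```

```bash
python3 - <<'E'
from h import *
s=st()
H=np.array([.575,-.2241,.05]); y=np.array([-.153,.988,0])
a,b=(s['tcp_pos']-H)@y+.015,(s['tcp_pos']-H)[2]; rho=np.sqrt(a*a+b*b-.055**2); print(a,b,rho,np.arctan2(b,a)-np.arctan2(.055,rho))
E
```

```text
t 30.3 tcp [ 0.5549 -0.0863  0.1616] hdg 99.0 tilt z [ 0.001  0.001 -1.   ] F [-0.1   0.42  2.07] w 0.005 j [  7.7  18.9 -13.7  -0.1 -57.4 -88.6]
0.1542637422038728 0.11164720558169668 0.1823112741246261 0.33348430984911426
```

{"name": "move_arm", "arguments": {
  "series": [
    [[0.35,0,0.5,0,0,0,-1],[0.35,0,0.5,0,0,0,-1],[0.3,0,0.5,0,0,0,-1],[0.3,0,0.5,0,0,0,-1],[0.3,0,0.5,0,0,0,-1],[0.3,0,0.5,0,0,0,-1],[0.2,0,0.5,0,0,0,-1],[0.2,0,0.5,0,0,0,-1],[0.2,0,0.5,0,0,0,-1],[0.1,0,0.5,0,0,0,-1],[0,0,0.4,0,0,0,-1],[0,0,0,0,0,0,-1]]
  ]
}}

```text
time_s: 31.8
tcp_pos: [0.5492, -0.0619, 0.1062]
ee_rot: [[-0.156, 0.988, -0.003], [0.988, 0.156, -0.001], [-0.0, -0.003, -1.0]]
wrist_force: [-0.5, 0.2, -0.4]
gripper_width: 0.006
```

```bash
python3 - <<'E'
from h import *
s=st()
c=grab('scene');crop(c,80,100,190,150,4,'pics/s21.png')
E
```

```text
t 31.8 tcp [ 0.5492 -0.0619  0.1062] hdg 98.95 tilt z [-0.003 -0.001 -1.   ] F [-0.51  0.18 -0.43] w 0.006 j [ 10.4  21.7 -18.7  -0.  -49.9 -91.4]
```

View pics/s21.png

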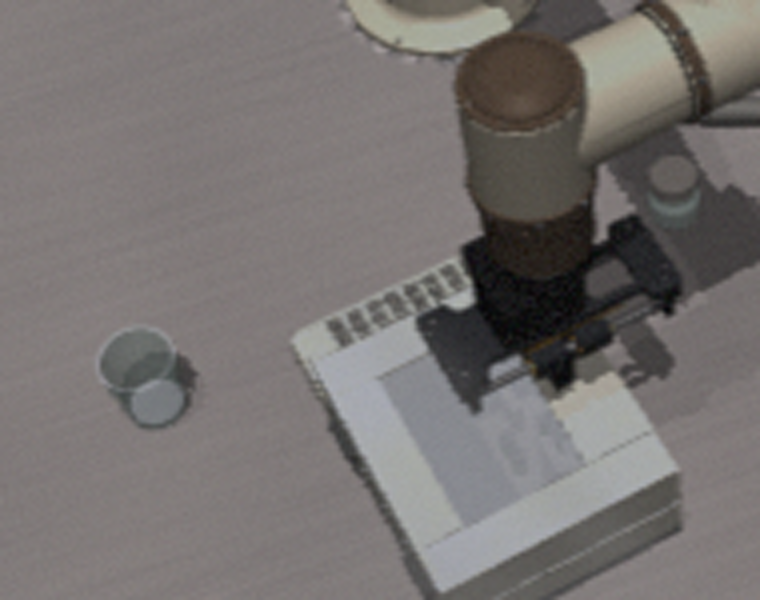

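{"name": "move_arm", "arguments": {
  "series": [
    [[0,0,0.15,0,0,0,-1],[0,0,0.15,0,0,0,-1],[0,0,0.15,0,0,0,-1],[0,0,0,0,0,0,-1]]
  ]
}}

```text
time_s: 32.35
tcp_pos: [0.5497, -0.0618, 0.1054]
ee_rot: [[-0.157, 0.988, -0.001], [0.988, 0.157, -0.001], [-0.001, -0.001, -1.0]]
wrist_force: [-6.0, 2.8, 14.7]
gripper_width: 0.005
```

{"name": "move_arm", "arguments": {
  "series": [
    [[0,0,0.2,0,0,0,-1],[0,0,0.2,0,0,0,-1],[0,0,0,0,0,0,-1],[0,0,0,0,0,0,-1]]
  ]
}}

```text
time_s: 32.85
tcp_pos: [0.5497, -0.0618, 0.1052]
ee_rot: [[-0.158, 0.987, 0.0], [0.987, 0.158, -0.002], [-0.002, -0.0, -1.0]]
wrist_force: [-13.9, 5.2, 35.0]
gripper_width: 0.005
```

{"name": "move_arm", "arguments": {
  "series": [
    [[0,0,-0.5,0,0,0,-1],[0,0,-1,0,0,0,-1],[0,0,-3,0,0,0,-1],[0,0,-4,0,0,0,-1],[0,0,-4,0,0,0,-1],[4,0,0,0,0,0,-1],[5,0,0,0,0,0,-1],[5,0,0,0,0,0,-1],[4,0,0,0,0,0,-1],[0,0,0,0,0,0,-1],[0,0,0,0,0,0,-1]]
  ]
}}

```text
time_s: 34.22
tcp_pos: [0.5223, 0.1161, 0.2235]
ee_rot: [[-0.156, 0.988, -0.001], [0.988, 0.156, -0.001], [-0.0, -0.001, -1.0]]
wrist_force: [0.7, -0.7, 0.0]
gripper_width: 0.009
```

```bash
python3 - <<'E'
from h import *
s=st()
c=grab('scene');crop(c,120,120,150,140,4,'pics/s22.png'); cv2.imwrite('pics/s22f.png',c['color'])
c=grab('top');crop(c,270,130,130,150,4,'pics/t22.png')
E
```

```text
t 34.23 tcp [0.5223 0.1161 0.2235] hdg 98.98 tilt z [-0.001 -0.001 -1.   ] F [ 0.66 -0.72  0.04] w 0.009 j [  29.9   13.3  -12.1    0.   -64.7 -110.9]
```

View pics/s22.png

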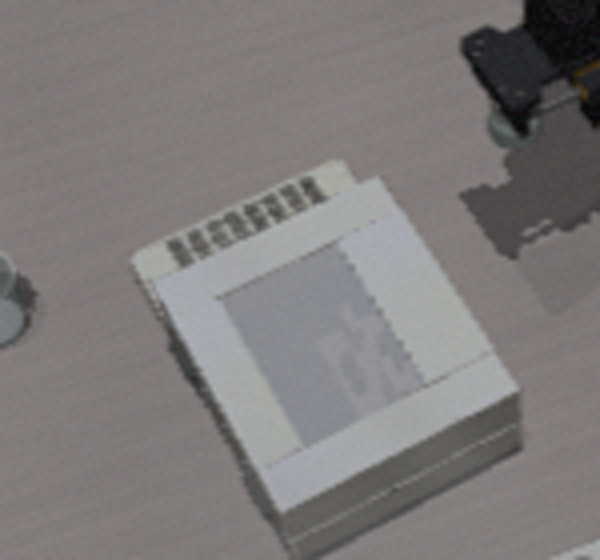

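View pics/t22.png

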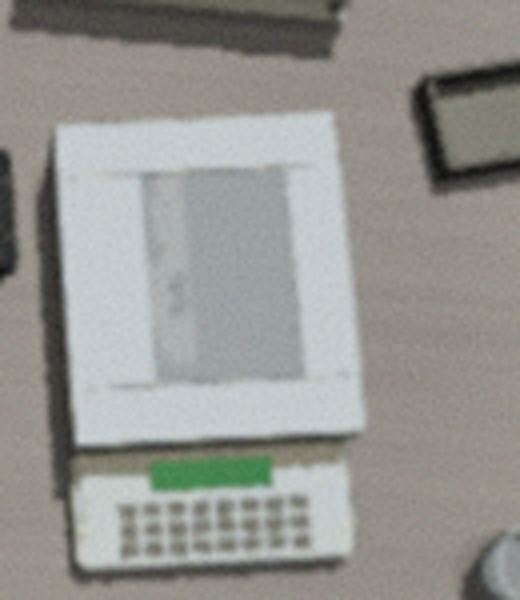

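View pics/s22f.png

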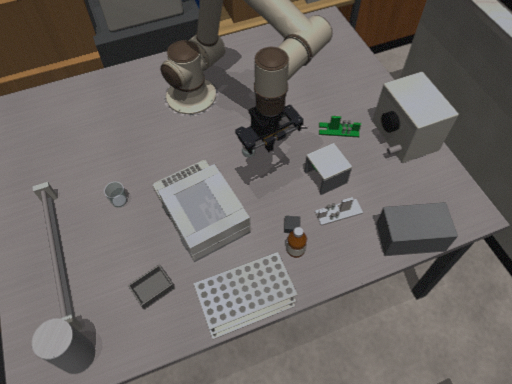

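Scene: the hood is flush on the tray with an even seam (crop s22, (285,545) to (520,425)), the bystanders are where they were, and the arm is clear.

```bash
python3 - <<'E'
from h import *
st(); print(r.finish_job())
E
```

```text
t 34.33 tcp [0.5225 0.1154 0.2236] hdg 98.9 tilt z [-0.001 -0.    -1.   ] F [ 0.13 -0.31 -0.09] w 0.005 j [  29.8   13.3  -12.1    0.   -64.7 -110.9]
the job is handed in; nothing more can be done
None
```

The job is done and handed in at 34.3 s; the hand-in reports no verdict.

- **Drawing out:** I pulled the carrier about 11 cm out of the dock by its tab and let go of it standing on the bench. I then took it by the fin.
- **Loading:** I set it in the tray and slid it about 47 mm until the slot's end met the pin, where the contact force rose to about 8 N. A wrist image after release put the seat point about 2.6 mm from the pin axis (limit 7 mm), with the plate lying flat.
- **Hood:** I pushed it down at roughly 0.2–0.4 rad/s. It stopped firmly with the fingertips 105 mm above the bench at 35 N, which is the height given for shut. The last pictures show an even seam.
- **Final state:** The arm is clear with no force on the wrist, and the bystanders look unmoved by eye in the last scene image.

**Small disagreements:**
- The cameras differed from each other by 2–4 mm.
- The carrier was held about 3 mm off the fin's centre. I allowed for this by starting the slide a little farther back and ending it on contact.
- I did not measure the carrier again after the hood was shut. It is only faintly visible through the window.

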